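Set the cup warmer to level 6 and start it

ROBOT

A 6-joint arm with a two-finger parallel gripper is mounted at the origin on a cart in front of the work surface, level with it; the furniture and walls round the work are solid. World frame = base frame: x ahead of the robot, y to its left, z up, the work surface at z = 0. Lengths are in m, angles in rad, forces in N, time in s.
With the tool pointing down it reaches from about 0.35 to 0.975 m from the base axis. Payload 4.9 kg.
Tool frame: the origin (TCP) lies at the very end of the fingers, on their centre line; the grasp point (between the pads) lies 19 mm behind it (ctrl.grip_point_offset is the distance from the TCP to the grasp point, in m); z points along the fingers, y is the line along which they close (so a half turn about z gives the same grasp; the last joint's range is limited). The gripper opens to 85 mm and grips with 20 to 120 N. Pads are 22 mm wide; open, the fingers measure 114 mm over their backs; the gripper's body (76 mm by 85 mm) begins 54 mm behind the grasp point. The pads swing forward as they close: fully open they stand 13 mm farther back than shut.
Start: joints at [1.167, 0.053, 1.613, -0, 1.476, -0.119], TCP at [0.176, 0.6, 0.231] pointing down, gripper open.
Joint ranges: [-3.01, 3.01], [-1.01, 2.22], [0.06, 2.58], [-1.02, 4.17], [0.09, 2.62], [-3.14, 3.14]. Speed limits (rad/s): [2.57, 2.57, 3.14, 3.14, 3.14, 3.14].

INTERFACE

Orientations are given as a rotation vector (axis times angle).
In Python, from station import ctrl gives the robot as it stands.
- The arm moves only by the tool send_rows, never from a script. Its argument "rows" is a list of rows, each a list of 3 entries, a list of its own where there are three numbers: the finger opening in cm, from 0 to 8.54, then the shift along the tool's x, y, z in cm, then the turn about the tool's z in degrees. A call has 1 to 10 rows; each row shifts and turns the commanded pose from where the row before left it, along the tool's axes as they then stand; what a row does not reach is not made up. A row lasts 1/8 s, in which the tool goes at most 62.5 mm and 10.7 degrees, less where a joint would pass 70% of its speed; a pose out of reach is approached as far as the arm can. A call with a gripper value outside its range is refused whole. The fingers move at their own pace and stop on an object; "newtons" is the grip in N (left out, the last holds). Time passes only in rows, so rows that do not move let the fingers close. It gives the time, the measured TCP pose, the force, the opening and the grip force at its end, in the units of the state.
- ctrl.get_obs(): the state, without advancing time (a new reading comes with each control period).
- ctrl.get_image(name): name is "scene" or "side" or "wrist"; returns a dict with "frame" (400x640x3 uint8, red, green, blue), "range_z" (400x640 float32, m along the optical axis (not along the pixel's ray), 0 where there is no reading), "fx", "fy", "cx", "cy" (pixels), "k1" (the pictures are not rectified: a ray, as slopes to the right and down, at radius r is drawn at 1 + k1 r^2 times it, then the intrinsics apply), "cam_to_world" (4x4, takes a point from camera to world coordinates). Camera axes: x right, y down, z forward; pixel columns grow to the right and rows downward; lengths in m; the calibration is good to about 2 mm. A picture is of the moment at which its call begins.
- ctrl.finish_job(): hands the job in; it is judged then, once.
The state is a dict: "t": time; "q": joint angles; "dq": joint speeds; "effort": joint torques, N m; "tool_pos": TCP position; "tool_rot": TCP orientation; "contact_force": force on the tool from outside, world axes, zero at the start; "wrist_torque": the same for the moment, N m; "opening": finger opening in m; "grip_force": force on a finger pad.
Only numpy, scipy, OpenCV 4.12 (cv2) and the standard library are available. Lean on these libraries where they do the work, as an engineer would, in place of code of your own. Each camera call takes 0.05 s, during which the arm holds its last target. There are 200 camera calls.

TASK

A lidded cup stands on the cup warmer and is to be kept warm: with a fingertip push the lever of the warmer's selector round clockwise, click by click, until it rests at level 6 of its eight marked levels (level 1 is the smallest dot), then press the large round start button fully in and let it come back out. Only push, never pinch the lever between the fingers, and do not press the small button. Leave the cup and the other things on the counter where they stand.

Things in the scene. Friction and masses are not known exactly. Their poses are not given: they have to be found in the camera images.
- warmer: Low grey cup warmer fixed on the white counter, 150 (x) x 310 (y) x 45 mm high. Origin: centre of its underside, on the counter; x points from its front edge (towards the robot) to its back, y to its left, z up. Steel warming plate, 120 mm across and 3 mm high, at the left end (x 0, y +85 mm); dark control panel with the selector dial and two round buttons at the right end.
- selector (a joint): Turn of the selector about its upright axis, rad; grows clockwise seen from above. A click every 0.524 rad (30 degrees): level n rests at (n-1) x 0.524, so level 6 at 2.618. Starts at level 1, 2 or 3. A sprung ball holds each level: it resists with at most about 0.1 N m (3 N at the lever) until half way to the next level, then the lever drops into that one by itself.
- dial_center (a point): Point on the selector's axis on top of its flat disc, 52 mm above the counter, at x +12, y -75 mm of the warmer. The grey disc is 92 mm across; around it on the panel, 51.5 mm from the axis, lie eight low white dots that grow in size clockwise, from level 1 (4 mm across) to level 8 (9 mm).
- lever_tip (a point): Outer end of the selector's lever, at half its height, 44.5 mm from the axis. The lever is a black upright blade 12 mm thick that runs straight out from the 26 mm wide hub to this point; it rises from the disc to 77 mm above the counter (25 mm of blade), with a white line on top. From dial_center to here is the direction in which the selector points.
- level_6_mark (a point): The dot of level 6 on the panel, sixth clockwise from the smallest, third from the largest; seen from dial_center it lies 45 degrees clockwise of the warmer's x axis (to the back and right). Level 1 lies 105 degrees anticlockwise of the x axis (left, a little to the front); the lever sweeps over the back side.
- lever_push: The half of the lever blade (37 x 6 x 25 mm) on its anticlockwise side. Origin: on the middle of its height on that flat side, 32.5 mm from the axis; its x axis points outward along the lever, y straight out of the side. Pushing here against y turns the selector clockwise, to higher levels.
- lever_back: The other half of the lever blade, on its clockwise side, the same size; origin on that flat side, its y axis points into the lever. Pushing here turns the selector anticlockwise, to lower levels.
- start (a joint): Press depth of the large start button, m: 0 out, 0.006 fully in; a spring brings it back. 5 N hold it fully in; 0.0045 is enough to start.
- start_top (a point): Centre of the top of the start button, 58 mm above the counter at rest: a grey round button 26 mm across in a 42 mm black collar, 10 mm above the collar, near the warmer's front right corner (x -45, y -125 mm). Pressed straight down.
- stop (a joint): Press depth of the small round button, m: 0 out; it must stay out. It is 14 mm across in a 30 mm black collar, at x -50, y -25 mm of the warmer, its top 57 mm above the counter.
- coffee_cup: Black lidded paper cup, 86 mm across, 106 mm high, loose on the warming plate. Origin: centre of its underside; z up. A tall coffee machine stands on the counter to the left of cup and warmer: keep the arm clear of it.
- sugar_tub: Small tub with a foil lid, 72 mm across and 72 mm high, loose on the counter. Origin: centre of its underside.
- stirrer_cup: Brown cup with wooden stirrers, 86 mm across, 148 mm high, loose on the counter near the wall. Origin: centre of its underside.
- sweets_pack: Flat pack of sweets, 85 x 130 x 22 mm, loose on the counter. Origin: centre of its underside.

How it is judged:
On the way, in this order (a step that is already met when the one before it is completed fails the run):
1. the selector rests at level 6 (value of joint selector between 2.498 and 2.738 rad and velocity of joint selector between -0.05 and 0.05 rad/s), for 0.3 s.
2. the start button is pressed in while the selector stands at level 6 (value of joint selector between 2.498 and 2.738 rad and value of joint start above 0.0045 m), for 0.05 s.
At the end, for the whole second after the job is handed in: the selector rests within 0.12 rad of level 6 (2.618 rad), both buttons are out, the cup stands upright and it and the other things are within 15 mm of where they began (all of step 1 and value of joint each of start, stop below 0.0015 m and angle between coffee_cup's own z axis and vertical below 0.1 rad and distance of each of coffee_cup, sugar_tub, stirrer_cup, sweets_pack from where it was at the start of the episode below 0.015 m); the robot touches nothing.
It fails at once if the lever is pinched (both of its sides pressed at once) (contact force between the fingers and lever_push above 1 N and contact force between the fingers and lever_back above 1 N).
It fails at once if the small button is pressed (value of joint stop above 0.002 m).
It fails at once if the start button is pressed in before the selector stands at level 6 (value of joint start above 0.0045 m and not (value of joint selector between 2.498 and 2.738 rad)).
It fails at once if the cup or another thing on the counter is shifted or lifted (distance of any of coffee_cup, sugar_tub, stirrer_cup, sweets_pack from where it was at the start of the episode above 0.015 m).
It also fails if it takes over 70 s, if anything falls off the work surface, if the arm or the gripper's body presses on something with over 40 N, if the wrist force passes 120 N, or if a joint passes its speed limit or range.

## Working session

There is one attempt and no reset: what is moved stays moved. The work goes in short steps, Python scripts to look and compute and a tool call to move; the robot and the scene stay as the last step left them, time stands still between calls to the robot, and variables do not carry over. Pictures are saved under pics/ and viewed, at most 13 in all, crops included, and the job is handed in when it is done.

Besides the shell and the picture viewer there is one more tool, called by a JSON object that holds its "fn" and its "kwargs", one argument or row to a line. send_rows: Moves the arm, as the interface text tells. Its arguments: {"type":"object","properties":{"rows":{"type":"array","items":{"type":"array"}},"newtons":{"type":"number"}},"required":["rows"]}

```bash
mkdir -p pics; cat > h.py <<'E'
import numpy as np, cv2
from station import ctrl
def grab(n):
    im=ctrl.get_image(n); np.savez(f'pics/{n}.npz',**im); cv2.imwrite(f'pics/{n}.png',im['frame'][:,:,::-1]); return im
def ray(im,u,v):
    K=np.array([[im['fx'],0,im['cx']],[0,im['fy'],im['cy']],[0,0,1]],float)
    p=cv2.undistortPoints(np.array([[[u,v]]],float),K,np.array([float(im['k1']),0,0,0]))[0,0]
    return np.array([p[0],p[1],1.])
def onz(im,u,v,z):
    T=im['cam_to_world']; d=T[:3,:3]@ray(im,u,v); o=T[:3,3]; return o+d*(z-o[2])/d[2]
def dep(im,u,v):
    T=im['cam_to_world']; return T[:3,:3]@(ray(im,u,v)*im['range_z'][int(v),int(u)])+T[:3,3]
E
python3 - <<'E'
from h import *
a=[grab(n) for n in('scene','side','wrist')]
for i in a: print(i['cam_to_world'].round(3).tolist(),i['fx'],i['k1'])
o=ctrl.get_obs();print(o['tool_pos'],o['tool_rot'],o['t'])
E
```

```text
[[0.487, -0.582, 0.652, -0.051], [-0.874, -0.332, 0.356, -0.656], [0.009, -0.743, -0.67, 0.637], [0.0, 0.0, 0.0, 1.0]] 377.69727801619655 -0.04930535824764596
[[-1.0, -0.001, 0.013, 0.463], [-0.011, 0.556, -0.831, 0.401], [-0.007, -0.831, -0.556, 0.558], [0.0, 0.0, 0.0, 1.0]] 385.29471078697725 -0.09526023895086207
[[0.28, 0.907, 0.314, 0.094], [0.96, -0.263, -0.094, 0.622], [-0.003, 0.328, -0.945, 0.372], [0.0, 0.0, 0.0, 1.0]] 290.3662428925154 -0.0009710188944153073
[0.17540892 0.59937493 0.23030813] [-4.45789898e-01 -3.10939617e+00  2.48827845e-03] 0.15
```

View pics/scene.png

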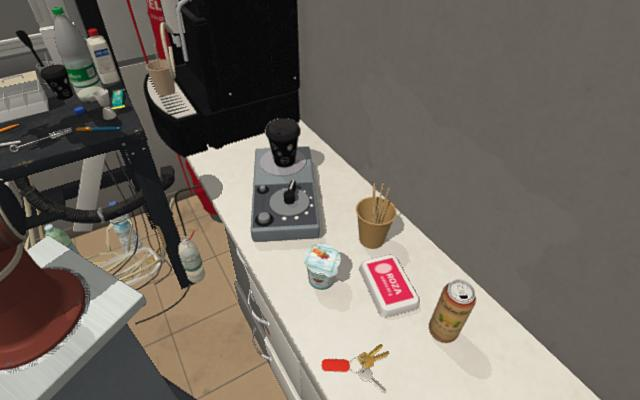

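View pics/side.png

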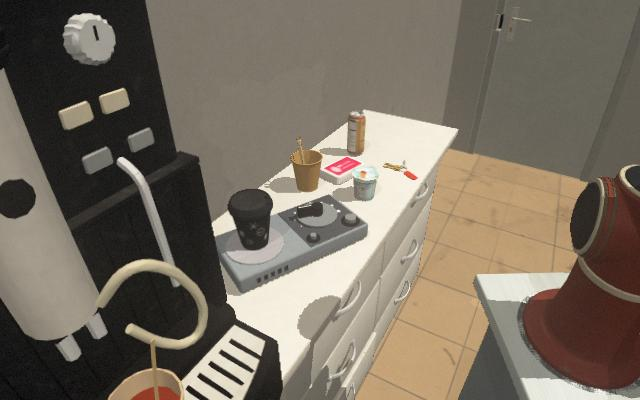

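The scene view shows the warmer around (285,195), with the start button near (264,217), the stop button near (262,188) and the lever near (291,190). The side view shows the warmer near (300,230), with the dial at (315,213). I'll enlarge both.

```bash
python3 - <<'E'
import cv2,numpy as np
a=cv2.imread('pics/scene.png')[140:250,240:330]; b=cv2.imread('pics/side.png')[180:290,210:375]
f=lambda x,s:cv2.resize(x,None,fx=s,fy=s,interpolation=cv2.INTER_CUBIC)
a=f(a,5);b=f(b,4.8)
cv2.imwrite('pics/a.png',a);cv2.imwrite('pics/b.png',b);print(a.shape,b.shape)
E
```

```text
(550, 450, 3) (528, 792, 3)
```

View pics/a.png

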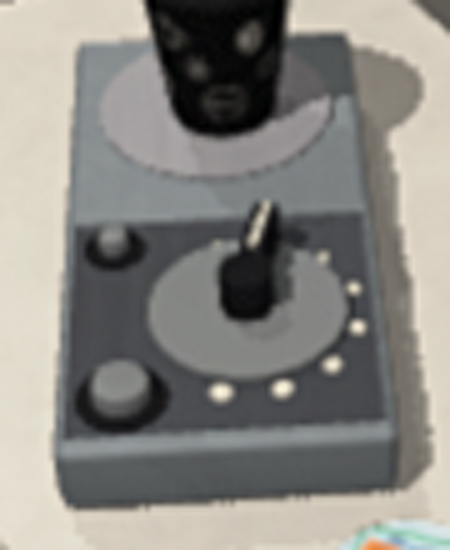

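View pics/b.png

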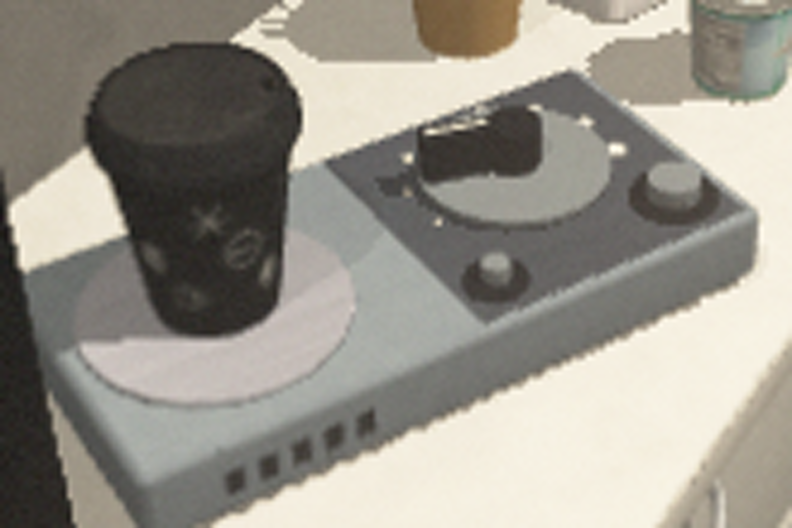

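The enlarged crops show the start button, stop button, disc, dots and lever clearly. In the scene crop the tip of the lever's top line is at (266,203), and the level 6 dot is at (333,365).

```bash
cat > m.py <<'E'
from h import *
from scipy.optimize import least_squares
S=dict(np.load('pics/scene.npz'));D=dict(np.load('pics/side.npz'))
A={'start':(122,378,.058),'stop':(113,237,.057),'disc':(249,308,.052),'8':(222,392,.046),'7':(283,388,.046),'6':(333,365,.046),'5':(358,327,.046),'4':(354,288,.046),'3':(322,258,.046),'tip':(267,202,.077),'lin':(252,248,.077)}
B={'start':(675,178,.058),'stop':(495,262,.057),'disc':(513,167,.052),'d1':(440,223,.046),'d2':(407,160,.046),'8':(617,149,.046),'7':(585,121,.046),'6':(535,107,.046),'tipL':(424,131,.077),'lin':(515,113,.077)}
pa={k:onz(S,240+(u+.5)/5-.5,140+(v+.5)/5-.5,z) for k,(u,v,z) in A.items()}
pb={k:onz(D,210+(u+.5)/4.8-.5,180+(v+.5)/4.8-.5,z) for k,(u,v,z) in B.items()}
loc={'start':(-.045,-.125),'stop':(-.05,-.025),'disc':(.012,-.075)}
for n in range(1,9):
    a=np.radians(105-30*(n-1)); loc[str(n)]=(.012+.0515*np.cos(a),-.075+.0515*np.sin(a))
def fit(p):
    ks=[k for k in p if k in loc]; L=np.array([loc[k] for k in ks]); W=np.array([p[k][:2] for k in ks])
    def r(x): c,s=np.cos(x[2]),np.sin(x[2]); return (L@np.array([[c,s],[-s,c]])+x[:2]-W)
    o=least_squares(lambda x:r(x).ravel(),[.5,0,0]); return o.x, dict(zip(ks,(r(o.x)*1000).round(1).tolist()))
if __name__=='__main__':
    for p in(pa,pb):
        x,e=fit(p);print(x,e)
        c,s=np.cos(x[2]),np.sin(x[2]);dc=x[:2]+[c*.012+s*.075,s*.012-c*.075]
        print('dial',dc)
        for k in p:
            if k not in('start','stop','disc'): d=p[k][:2]-dc; print(k,np.hypot(*d).round(4),np.degrees(np.arctan2(d[1],d[0])-x[2]).round(1))
    d=[dep(S,303,145)] 
    W=dict(np.load('pics/wrist.npz'))
E
python3 m.py
```

```text
[ 0.53004177 -0.24333414 -0.96188068] {'start': [-1.6, -0.6], 'stop': [1.5, 1.9], 'disc': [1.5, 1.5], '8': [-0.4, -1.0], '7': [-0.5, -0.8], '6': [0.2, -0.3], '5': [-0.2, -0.6], '4': [-0.4, -0.2], '3': [0.0, 0.2]}
dial [ 0.47538535 -0.29607574]
8 0.0508 -105.9
7 0.0505 -75.2
6 0.0512 -45.3
5 0.051 -14.6
4 0.0517 15.5
3 0.0515 44.8
tip 0.0443 74.5
lin 0.0112 72.6
[ 0.53134907 -0.24321811 -0.97385354] {'start': [0.1, -1.9], 'stop': [-0.4, -0.8], 'disc': [-0.3, -4.4], '8': [0.1, 1.4], '7': [0.4, 2.7], '6': [0.0, 3.1]}
dial [ 0.47606512 -0.29530156]
d1 0.0509 105.8
d2 0.0514 45.4
8 0.0521 -103.6
7 0.0538 -73.4
6 0.0545 -44.4
tipL 0.0418 71.2
lin 0.0034 -46.6
```

```bash
python3 - <<'E'
from m import *
def cloud(im):
    v,u=np.mgrid[0:400:2,0:640:2]; K=np.array([[im['fx'],0,im['cx']],[0,im['fy'],im['cy']],[0,0,1]],float)
    p=cv2.undistortPoints(np.stack([u,v],-1).reshape(-1,1,2).astype(float),K,np.array([float(im['k1']),0,0,0]))[:,0]
    z=im['range_z'][v,u].ravel(); m=z>.05
    P=np.c_[p,np.ones(len(p))][m]*z[m,None]; T=im['cam_to_world']; return P@T[:3,:3].T+T[:3,3]
P=np.vstack([cloud(S),cloud(D)])
r=np.hypot(P[:,0],P[:,1]);a=np.degrees(np.arctan2(P[:,1],P[:,0]))
for lo in range(-90,100,10):
    m=(a>=lo)&(a<lo+10)&(r>.25)&(r<1.1); out=[]
    for z0,z1 in((.1,.2),(.2,.35),(.35,.9)):
        k=m&(P[:,2]>z0)&(P[:,2]<z1); out.append((int(k.sum()),round(float(np.percentile(r[k],2)),2) if k.sum()>3 else None))
    print(lo,out)
for n,u,v in(('stir',376,210),('stirtop',378,190),('tub',322,250),('cuplid',283,125)): print(n,dep(S,u,v).round(3))
E
```

```text
-90 [(0, None), (0, None), (0, None)]
-80 [(60, 1.04), (107, 1.04), (50, 1.05)]
-70 [(2026, 0.76), (2037, 0.92), (540, 0.92)]
-60 [(1274, 0.85), (2753, 0.85), (4644, 0.85)]
-50 [(935, 0.71), (1778, 0.81), (2395, 0.81)]
-40 [(762, 0.8), (1518, 0.8), (1542, 0.8)]
-30 [(748, 0.6), (1455, 0.8), (1469, 0.8)]
-20 [(702, 0.59), (469, 0.81), (175, 0.81)]
-10 [(688, 0.65), (1304, 0.65), (387, 0.65)]
0 [(1847, 0.54), (2867, 0.6), (5283, 0.62)]
10 [(2976, 0.54), (4172, 0.61), (5110, 0.68)]
20 [(256, 0.6), (99, 0.64), (0, None)]
30 [(51, 1.01), (52, 1.01), (0, None)]
40 [(362, 0.85), (212, 0.85), (0, None)]
50 [(197, 0.91), (38, 1.04), (0, None)]
60 [(11, 1.09), (0, None), (0, None)]
70 [(0, None), (0, None), (0, None)]
80 [(0, None), (0, None), (0, None)]
90 [(0, None), (0, None), (0, None)]
stir [ 0.538 -0.483  0.059]
stirtop [ 0.671 -0.441 -0.001]
tub [ 0.37  -0.438  0.071]
cuplid [ 0.608 -0.199  0.151]
```

{"fn": "send_rows", "kwargs": {
  "rows": [
    [0,[0,-5.6,0],0],
    [0,[0,-5.6,0],0],
    [0,[0,-5.6,0],0],
    [0,[0,-5.6,0],0],
    [0,[-5.8,-0.43,0],8.4],
    [0,[-5.8,-0.43,0],8.4],
    [0,[-5.8,-0.43,0],8.4],
    [0,[-5.8,-0.43,0],8.4],
    [0,[-5.8,-0.43,0],8.4],
    [0,[-5.8,-0.43,0],8.4]
  ]
}}

```text
t: 1.4
tool_pos: [0.3664, 0.1588, 0.2311]
tool_rot: [1.734, 2.62, 0.0]
contact_force: [1.2, -0.0, -0.7]
opening: -0.0
grip_force: 0.0
```

{"fn": "send_rows", "kwargs": {
  "rows": [
    [0,[-5.8,-0.43,0],8.4],
    [0,[-5.8,-0.43,0],8.4],
    [0,[-5.8,-0.43,0],8.4],
    [0,[-5.8,-0.43,0],8.4],
    [0,[-5.8,-0.43,0],8.4],
    [0,[-5.8,-0.43,0],8.4],
    [0,[0,0,0],0]
  ]
}}

```text
t: 2.28
tool_pos: [0.3525, -0.1804, 0.231]
tool_rot: [-2.687, -1.628, 0.001]
contact_force: [0.3, 0.9, 0.3]
opening: -0.0
grip_force: 0.0
```

```bash
cat > w.py <<'E'
import sys
from h import *
from scipy.spatial.transform import Rotation as Ro
# args: lever world angle deg, radial m, tangential m -> shift/turn to put tool there
dial=np.array([.4757,-.2957])
def rel(th,rad,tan,z):
    o=ctrl.get_obs();R=Ro.from_rotvec(o['tool_rot']).as_matrix();p=o['tool_pos']
    t=np.radians(th);y=np.array([np.cos(t),np.sin(t)]);x=np.array([-y[1],y[0]])
    g=np.r_[dial+rad*y+tan*x,z]; yaw=np.degrees(np.arctan2(R[1,1],R[0,1]))
    d=R.T@(g-p); print('t',o['t'],'pos',p.round(4),'yaw',yaw.round(2),'shift cm',(d*100).round(2),'turn',round(yaw-th,2),'F',o['contact_force'].round(2),'zaxis',R[:,2].round(3))
    q=p[:2]-dial; print('in lever frame rad,tan',q@y,q@x)
rel(*map(float,sys.argv[1:]))
E
python3 w.py 19.8 .0325 .032 .15
```

```text
t 2.275 pos [ 0.3525 -0.1804  0.231 ] yaw -27.59 shift cm [ 0.05 16.11  8.1 ] turn -47.39 F [0.29 0.9  0.28] zaxis [-0.001 -0.    -1.   ]
in lever frame rad,tan -0.07685822259066087 0.15024005744011806
```

{"fn": "send_rows", "kwargs": {
  "rows": [
    [0,[0,4,0],0],
    [0,[0,4,0],0],
    [0,[0,4,0],0],
    [0,[0.05,4.1,0],0],
    [0,[0,0,2],-9.5],
    [0,[0,0,2],-9.5],
    [0,[0,0,2],-9.5],
    [0,[0,0,2],-9.5],
    [0,[0,0,0],-9.4],
    [0,[0,0,0],0]
  ]
}}

```text
t: 3.52
tool_pos: [0.498, -0.2489, 0.1507]
tool_rot: [-1.795, -2.577, -0.001]
contact_force: [1.1, -1.3, -0.4]
opening: 0.0004
grip_force: 0.0
```

```bash
python3 w.py 19.8 .0325 .032 .062; python3 - <<'E'
from h import *
a=grab('wrist')['frame'][:,:,::-1]; b=grab('side')['frame'][120:290,210:400,::-1]
im=np.hstack([cv2.resize(a,(480,300)),cv2.resize(b,(320,286))[:286] if 0 else cv2.copyMakeBorder(cv2.resize(b,(320,286)),0,14,0,0,0)])
cv2.imwrite('pics/c.png',im)
E
```

```text
t 3.525 pos [ 0.498  -0.2489  0.1507] yaw 20.3 shift cm [-0.46 -0.43  8.87] turn 0.5 F [ 1.14 -1.34 -0.4 ] zaxis [-0.001  0.001 -1.   ]
in lever frame rad,tan 0.03682095072954252 0.03653636979081904
```

View pics/c.png

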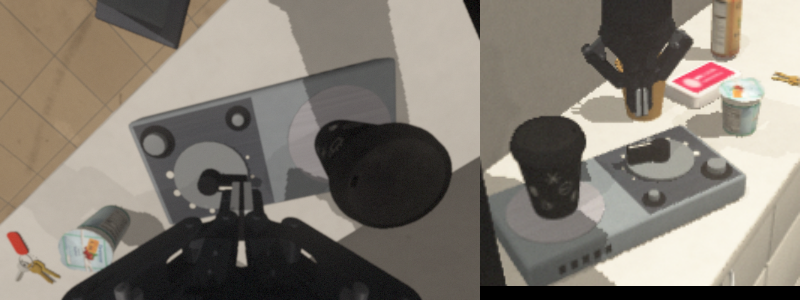

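The wrist view shows the start button at about (205,191) full-res and the stop button at (315,160). The lever runs right from the hub at (277,243), and the fingers hover just beside it. I'll check the warmer pose against this nearer view.

```bash
python3 - <<'E'
from h import *
W=dict(np.load('pics/wrist.npz'))
f=cv2.resize(W['frame'][100:300,150:410,::-1],None,fx=3,fy=3,interpolation=cv2.INTER_CUBIC);cv2.imwrite('pics/d.png',f)
E
```

```text
(no output)
```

View pics/d.png

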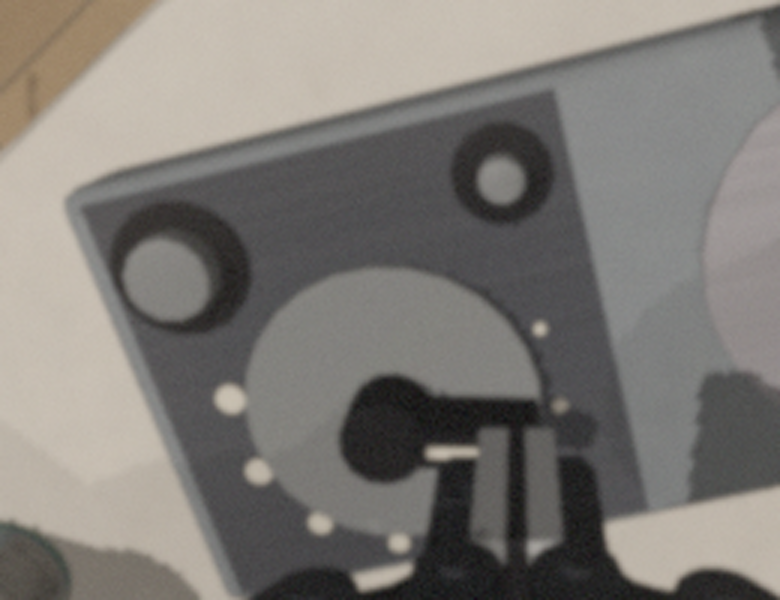

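```bash
python3 - <<'E'
from m import *
W=dict(np.load('pics/wrist.npz'))
A={'start':(168,279,.058),'stop':(501,180,.057),'1':(540,328,.046),'2':(560,405,.046),'5':(400,542,.046),'6':(320,523,.046),'7':(258,471,.046),'8':(230,399,.046),'disc':(394,403,.052)}
p={k:onz(W,150+(u+.5)/3-.5,100+(v+.5)/3-.5,z) for k,(u,v,z) in A.items()}
x,e=fit(p);print(x,e);c,s=np.cos(x[2]),np.sin(x[2]);dc=x[:2]+[c*.012+s*.075,s*.012-c*.075];print('dial',dc)
for k,l in(('start',(-.045,-.125)),):print(k,x[:2]+np.array([c*l[0]-s*l[1],s*l[0]+c*l[1]]))
T=W['cam_to_world']
for u,v in((425,453),(478,453)): print(onz(W,150+u/3,100+v/3,.077)[:2]-dc)
E
```

```text
[ 0.53086261 -0.2460331  -0.97647822] {'start': [-0.8, -0.8], 'stop': [0.4, -0.1], '1': [0.1, 0.3], '2': [-0.1, 0.3], '5': [-0.4, 0.4], '6': [-0.0, 0.8], '7': [0.2, 0.5], '8': [0.1, 0.7], 'disc': [0.4, -2.1]}
dial [ 0.47544215 -0.29797126]
start [ 0.40209882 -0.27874221]
[0.01214995 0.00318109]
[0.0260617  0.00835612]
```

{"fn": "send_rows", "kwargs": {
  "rows": [
    [0,[-0.4,-0.4,1],0.5],
    [0,[0,0,3],0],
    [0,[0,0,3],0],
    [0,[0,0,1.7],0],
    [0,[0,0,0],0],
    [0,[-0.7,0,0],0],
    [0,[-0.5,0,0],0],
    [0,[-0.3,0,0],0],
    [0,[0,0,0],0]
  ]
}}

```text
t: 4.75
tool_pos: [0.5007, -0.27, 0.0648]
tool_rot: [1.807, 2.569, -0.0]
contact_force: [-0.7, 1.0, -0.3]
opening: -0.0004
grip_force: 0.0
```

```bash
sed -i 's/^dial=.*/dial=np.array([.4755,-.2967])/' w.py; python3 w.py 19.4 .0325 .017 .062
```

```text
t 4.75 pos [ 0.5007 -0.27    0.0648] yaw 19.77 shift cm [ 0.02 -0.01  0.28] turn 0.37 F [-0.69  0.99 -0.25] zaxis [ 0.001 -0.001 -1.   ]
in lever frame rad,tan 0.032626346362448835 0.016820419558211935
```

{"fn": "send_rows", "kwargs": {
  "rows": [
    [0,[-0.23,0.11,0.2],4],
    [0,[-0.23,0.11,0],4],
    [0,[-0.23,0.11,0],4],
    [0,[-0.23,0.11,0],4],
    [0,[-0.23,0.11,0],4],
    [0,[-0.23,0.11,0],4],
    [0,[-0.23,0.11,0],4],
    [0,[-0.23,0.11,0],4]
  ]
}}

```text
t: 5.75
tool_pos: [0.5109, -0.2867, 0.0623]
tool_rot: [2.447, 1.97, 0.0]
contact_force: [0.2, 1.8, 1.1]
opening: -0.0001
grip_force: 1.7
```

```bash
python3 w.py -12.6 .0325 .017 .062; python3 - <<'E'
from h import *
a=grab('wrist')['frame'][:,:,::-1]; b=grab('side')['frame'][150:260,280:390,::-1]
im=np.hstack([cv2.resize(a[100:350,150:430],(440,393)),cv2.resize(b,(360,393))])
cv2.imwrite('pics/e.png',im)
E
```

```text
t 5.75 pos [ 0.5109 -0.2867  0.0623] yaw -12.34 shift cm [-0.05  0.01  0.03] turn 0.26 F [0.23 1.84 1.06] zaxis [ 0.  0. -1.]
in lever frame rad,tan 0.03236847908906815 0.017475530020295157
```

View pics/e.png

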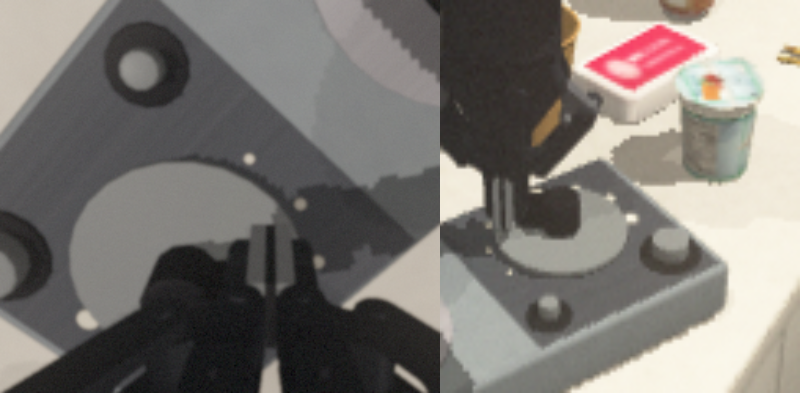

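The wrist view shows dots 1–3 at (249,159), (300,204) and (319,262), with the lever now lined up at level 3 beside the closed fingers. I'll keep pushing.

{"fn": "send_rows", "kwargs": {
  "rows": [
    [0,[-0.23,0.11,0],4],
    [0,[-0.23,0.11,0],4],
    [0,[-0.23,0.11,0],4],
    [0,[-0.23,0.11,0],4],
    [0,[-0.23,0.11,0],4],
    [0,[-0.23,0.11,0],4],
    [0,[-0.23,0.11,0],4],
    [0,[-0.23,0.11,0],4],
    [0,[-0.23,0.11,0],4],
    [0,[-0.23,0.11,0],4]
  ]
}}

```text
t: 7.1
tool_pos: [0.5099, -0.3107, 0.0624]
tool_rot: [-2.972, -1.016, -0.004]
contact_force: [3.5, 3.4, -0.9]
opening: 0.0
grip_force: 2.1
```

{"fn": "send_rows", "kwargs": {
  "rows": [
    [0,[-0.23,0.11,0],4],
    [0,[-0.23,0.11,0],4],
    [0,[-0.23,0.11,0],4],
    [0,[-0.23,0.11,0],4],
    [0,[-0.23,0.11,0],4],
    [0,[-0.23,0.11,0],4]
  ]
}}

```text
t: 7.85
tool_pos: [0.5013, -0.3233, 0.0625]
tool_rot: [-3.119, -0.375, -0.007]
contact_force: [6.6, 2.5, -2.5]
opening: -0.0001
grip_force: 3.8
```

```bash
python3 w.py -76.6 .0325 .017 .062
```

```text
t 7.85 pos [ 0.5013 -0.3233  0.0625] yaw -76.29 shift cm [-0.19  0.06  0.05] turn 0.31 F [ 6.58  2.53 -2.5 ] zaxis [ 0.004  0.001 -1.   ]
in lever frame rad,tan 0.03184805370519039 0.018914008445195325
```

{"fn": "send_rows", "kwargs": {
  "rows": [
    [0,[-0.12,0.055,0],2],
    [0,[-0.12,0.055,0],2],
    [0,[-0.12,0.055,0],2],
    [0,[-0.12,0.055,0],2],
    [0,[0,0,0],0]
  ]
}}

```text
t: 8.48
tool_pos: [0.495, -0.3273, 0.0624]
tool_rot: [3.137, 0.158, -0.001]
contact_force: [1.5, -1.0, -0.9]
opening: -0.0003
grip_force: 0.6
```

```bash
python3 w.py -84.6 .0325 .017 .062
```

```text
t 8.475 pos [ 0.495  -0.3273  0.0624] yaw -84.22 shift cm [0.04 0.02 0.04] turn 0.38 F [ 1.49 -1.   -0.93] zaxis [-0.001 -0.001 -1.   ]
in lever frame rad,tan 0.03226597022335978 0.016578739190022018
```

The force has dropped, so it probably clicked into level 6. I'll back off, lift and look.

{"fn": "send_rows", "kwargs": {
  "rows": [
    [0,[0.8,0,0],0],
    [0,[1,0,0],0],
    [0,[0,0,-4],0],
    [0,[0,0,-6],0],
    [0,[0,0,0],0],
    [0,[0,0,0],0]
  ]
}}

```text
t: 9.22
tool_pos: [0.5136, -0.325, 0.1623]
tool_rot: [3.137, 0.159, -0.0]
contact_force: [0.5, 0.2, -0.4]
opening: -0.0002
grip_force: 0.0
```

```bash
python3 w.py -84.6 .0325 .017 .062; python3 - <<'E'
from h import *
a=grab('wrist')['frame'][:,:,::-1]; b=grab('scene')['frame'][140:260,230:350,::-1]
im=np.hstack([cv2.resize(a,(460,288)),cv2.resize(b,(288,288))])
cv2.imwrite('pics/f.png',im)
E
```

```text
t 9.225 pos [ 0.5136 -0.325   0.1623] yaw -84.2 shift cm [-1.83  0.06 10.03] turn 0.4 F [ 0.55  0.18 -0.35] zaxis [-0. -0. -1.]
in lever frame rad,tan 0.03171664410146478 0.03526433839368942
```

View pics/f.png

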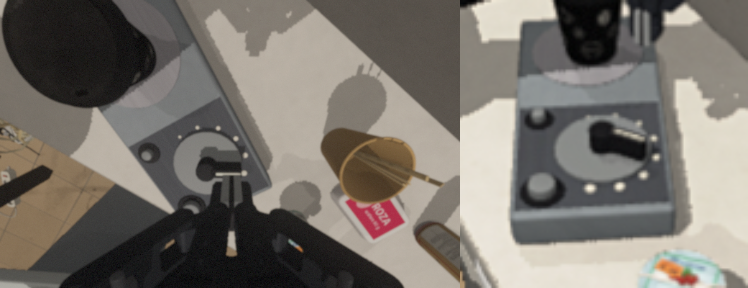

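```bash
python3 - <<'E'
from h import *
W=dict(np.load('pics/wrist.npz'));S=dict(np.load('pics/scene.npz'))
w=cv2.resize(W['frame'][165:300,170:370,::-1],None,fx=3,fy=3,interpolation=cv2.INTER_CUBIC)[:400,:500]
s=cv2.resize(S['frame'][185:225,265:310,::-1],None,fx=6,fy=6,interpolation=cv2.INTER_CUBIC)
s=cv2.copyMakeBorder(s,0,400-s.shape[0],0,0,0)
cv2.imwrite('pics/g.png',np.hstack([w,s]));print(w.shape,s.shape)
E
```

```text
(400, 500, 3) (400, 270, 3)
```

View pics/g.png

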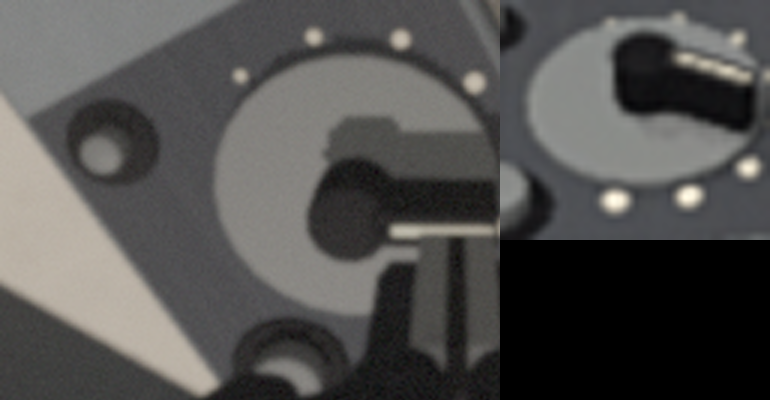

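```bash
python3 - <<'E'
from m import *
W=dict(np.load('pics/wrist.npz'));S=dict(np.load('pics/scene.npz'))
f=lambda u,v,z:onz(W,170+(u+.5)/3-.5,165+(v+.5)/3-.5,z)
g=lambda u,v,z:onz(S,265+(u+.5)/6-.5,185+(v+.5)/6-.5,z)
for h,a,b in((f,(392,232),(495,230)),(g,(175,57),(245,75))):
    a=h(*a,.077);b=h(*b,.077);d=b-a;print(a,b,np.degrees(np.arctan2(d[1],d[0])))
    for q in(a,b): e=q[:2]-[.4755,-.2967];print(np.hypot(*e),np.degrees(np.arctan2(e[1],e[0])))
x,e=fit({str(i+1):f(u,v,.046) for i,(u,v) in enumerate(((240,76),(314,37),(400,39),(475,83)))});print(x,e)
E
```

```text
[ 0.47612593 -0.31168955  0.077     ] [ 0.47983324 -0.34149162  0.077     ] -82.9089535259068
0.015002616295596708 -87.60885884315631
0.045000736723665224 -84.47427434858639
[ 0.47609669 -0.30883833  0.077     ] [ 0.48036625 -0.33648159  0.077     ] -81.2199060622614
0.01215298216557918 -87.18577014724937
0.04007811293314582 -83.02598128778632
[ 0.53041875 -0.24662446 -0.97498208] {'1': [-0.0, -0.1], '2': [0.1, 0.1], '3': [-0.1, -0.2], '4': [0.1, 0.2]}
```

The lever has stopped at about -83°, almost exactly half way from level 5 to level 6. I'll go back down and push a few degrees further.

{"fn": "send_rows", "kwargs": {
  "rows": [
    [0,[0,0,5],0],
    [0,[0,0,5],0],
    [0,[-1,0,0],0],
    [0,[-0.7,0,0],0],
    [0,[-0.12,0.055,0],2],
    [0,[-0.12,0.055,0],2],
    [0,[-0.12,0.055,0],2],
    [0,[-0.12,0.055,0],2],
    [0,[0,0,0],0]
  ]
}}

```text
t: 10.45
tool_pos: [0.492, -0.3295, 0.0627]
tool_rot: [3.141, -0.061, 0.001]
contact_force: [0.1, -0.5, 0.5]
opening: -0.0001
grip_force: 0.4
```

```bash
python3 w.py -92.6 .0325 .017 .062
```

```text
t 10.45 pos [ 0.492  -0.3295  0.0627] yaw -92.24 shift cm [-0.1   0.05  0.07] turn 0.36 F [ 0.07 -0.53  0.52] zaxis [ 0.001 -0.    -1.   ]
in lever frame rad,tan 0.03197822651125257 0.017971849510646808
```

{"fn": "send_rows", "kwargs": {
  "rows": [
    [0,[0.8,0,0],0],
    [0,[1.2,0,0],0],
    [0,[0,0,-4],0],
    [0,[0,0,-6],0],
    [0,[0,0,0],0],
    [0,[0,0,0],0]
  ]
}}

```text
t: 11.2
tool_pos: [0.5121, -0.3299, 0.1622]
tool_rot: [3.141, -0.06, 0.0]
contact_force: [-0.1, 0.1, -1.2]
opening: -0.0004
grip_force: 0.0
```

```bash
python3 w.py -92.6 .0325 .017 .062; python3 - <<'E'
from h import *
W=grab('wrist');S=grab('scene')
w=cv2.resize(W['frame'][165:300,170:370,::-1],None,fx=3,fy=3,interpolation=cv2.INTER_CUBIC)[:400,:500]
s=cv2.resize(S['frame'][185:225,265:310,::-1],None,fx=6,fy=6,interpolation=cv2.INTER_CUBIC)
s=cv2.copyMakeBorder(s,0,400-s.shape[0],0,0,0)
cv2.imwrite('pics/h.png',np.hstack([w,s]))
E
```

```text
t 11.2 pos [ 0.5121 -0.3299  0.1622] yaw -92.2 shift cm [-2.11  0.08 10.02] turn 0.4 F [-0.06  0.05 -1.19] zaxis [ 0. -0. -1.]
in lever frame rad,tan 0.031527569778287655 0.03811779484823423
```

View pics/h.png

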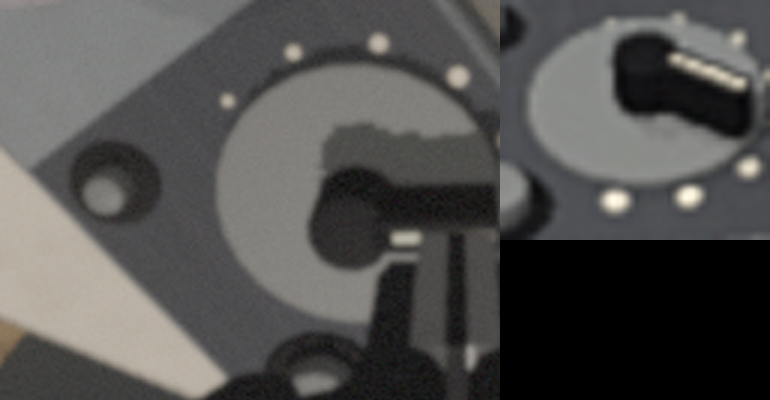

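```bash
python3 - <<'E'
from m import *
S=dict(np.load('pics/scene.npz'))
g=lambda u,v,z:onz(S,265+(u+.5)/6-.5,185+(v+.5)/6-.5,z)
def ang(A,B):
    a=g(*A,.077);b=g(*B,.077);d=b-a;return np.degrees(np.arctan2(d[1],d[0]))
print('manual',ang((172,57),(242,84)))
# line via colour: bright pixels near
im=S['frame'][185:225,265:310].min(2).astype(float); im=cv2.resize(im,None,fx=6,fy=6,interpolation=cv2.INTER_CUBIC)
m=(im>150).astype(np.uint8); n,l,st,c=cv2.connectedComponentsWithStats(m)
for i in range(1,n):
    if st[i,4]>100:
        v,u=np.where(l==i); vx,vy,x0,y0=cv2.fitLine(np.c_[u,v].astype(np.float32),2,0,.01,.01).ravel(); print(st[i],ang((x0-vx*25,y0-vy*25),(x0+vx*25,y0+vy*25)))
E
```

```text
manual -89.94066645733797
[185  61  59  25 417] -90.28524406745494
[240 160  18  15 204] -25.178102452943328
[178 187  23  19 346] -35.30779857229273
[103 191  25  20 388] -58.18657230770298
```

The lever is at -90°. It's past half way, but friction seems to hold it there. Level 6 is at about -100.6°, so I'll push the remaining 10°.

{"fn": "send_rows", "kwargs": {
  "rows": [
    [0,[0,0,5],0],
    [0,[0,0,5],0],
    [0,[-1,0,0],0],
    [0,[-1,0,0],0],
    [0,[-0.12,0.055,0],2],
    [0,[-0.12,0.055,0],2],
    [0,[-0.12,0.055,0],2],
    [0,[-0.12,0.055,0],2],
    [0,[-0.06,0.03,0],1],
    [0,[0,0,0],0]
  ]
}}

```text
t: 12.55
tool_pos: [0.4861, -0.3312, 0.0622]
tool_rot: [-3.126, 0.307, 0.0]
contact_force: [0.7, 0.5, -0.1]
opening: 0.0001
grip_force: 0.0
```

```bash
python3 w.py -101.6 .0325 .017 .062
```

```text
t 12.55 pos [ 0.4861 -0.3312  0.0622] yaw -101.23 shift cm [-0.03  0.09  0.02] turn 0.37 F [ 0.72  0.51 -0.1 ] zaxis [-0.  0. -1.]
in lever frame rad,tan 0.031625494424576676 0.017297324807921233
```

{"fn": "send_rows", "kwargs": {
  "rows": [
    [0,[0.8,0,0],0],
    [0,[1.2,0,0],0],
    [0,[0,0,-4],0],
    [0,[0,0,-6],0],
    [0,[0,0,0],0],
    [0,[0,0,0],0]
  ]
}}

```text
t: 13.3
tool_pos: [0.5063, -0.3351, 0.1624]
tool_rot: [3.126, -0.307, 0.001]
contact_force: [0.0, -0.2, -0.8]
opening: 0.0
grip_force: 0.0
```

```bash
cat > l.py <<'E'
from m import *
S=grab('scene')
g=lambda u,v,z:onz(S,265+(u+.5)/6-.5,185+(v+.5)/6-.5,z)
def ang(A,B):
    a=g(*A,.077);b=g(*B,.077);d=b-a;return np.degrees(np.arctan2(d[1],d[0])),a,b
im=S['frame'][185:225,265:310].min(2).astype(float); im=cv2.resize(im,None,fx=6,fy=6,interpolation=cv2.INTER_CUBIC)
n,l,st,c=cv2.connectedComponentsWithStats((im>150).astype(np.uint8))
for i in range(1,n):
    if st[i,4]>100:
        v,u=np.where(l==i); vx,vy,x0,y0=cv2.fitLine(np.c_[u,v].astype(np.float32),2,0,.01,.01).ravel(); print(st[i],ang((x0-vx*25,y0-vy*25),(x0+vx*25,y0+vy*25)))
E
python3 w.py -101.6 .0325 .017 .062;python3 l.py
```

```text
t 13.3 pos [ 0.5063 -0.3351  0.1624] yaw -101.2 shift cm [-2.09  0.09 10.04] turn 0.4 F [ 0.02 -0.23 -0.84] zaxis [ 0. -0. -1.]
in lever frame rad,tan 0.03145341638905319 0.037872056061614
[172  61  58  35 386] (np.float64(-100.52645694149805), array([ 0.47290181, -0.3117444 ,  0.077     ]), array([ 0.4690048 , -0.33271674,  0.077     ]))
[240 160  18  15 205] (np.float64(-28.78454437320435), array([ 0.43114188, -0.35768573,  0.077     ]), array([ 0.4476857 , -0.36677496,  0.077     ]))
[178 187  23  19 345] (np.float64(-35.438366191682405), array([ 0.40939083, -0.34607957,  0.077     ]), array([ 0.42402462, -0.35649401,  0.077     ]))
[103 191  25  20 391] (np.float64(-57.571533289962254), array([ 0.39742276, -0.32290219,  0.077     ]), array([ 0.40670267, -0.33750893,  0.077     ]))
```

```bash
cat > s.py <<'E'
from h import *
from scipy.spatial.transform import Rotation as Ro
o=ctrl.get_obs();R=Ro.from_rotvec(o['tool_rot']).as_matrix();print(o['t'],o['tool_pos'],(R.T@(np.array([.402,-.2783,.052])-o['tool_pos'])*100).round(2),o['contact_force'])
E
python3 s.py
```

```text
13.35 [ 0.50557033 -0.33459896  0.16099276] [-11.23  -3.5   10.92] [-0.2223635  -0.04479521 -0.64806451]
```

{"fn": "send_rows", "kwargs": {
  "rows": [
    [0,[-3.7,-1.2,0],0],
    [0,[-3.7,-1.2,0],0],
    [0,[-3.8,-1.1,0],0],
    [0,[0,0,4],0],
    [0,[0,0,4],0],
    [0,[0,0,2],0],
    [0,[0,0,0],0]
  ]
}}

```text
t: 14.22
tool_pos: [0.4007, -0.277, 0.0589]
tool_rot: [-3.122, 0.307, 0.009]
contact_force: [0.5, 0.5, 0.2]
opening: 0.0003
grip_force: 0.0
```

```bash
python3 s.py
```

```text
14.225 [ 0.40066422 -0.27701019  0.05891542] [0.16 0.1  0.69] [0.46611292 0.49910115 0.22684697]
```

{"fn": "send_rows", "kwargs": {
  "rows": [
    [0,[0.16,0.1,0.4],0],
    [0,[0,0,0.3],0],
    [0,[0,0,0.1],0],
    [0,[0,0,0],0]
  ]
}}

```text
t: 14.72
tool_pos: [0.4046, -0.2807, 0.0552]
tool_rot: [3.126, -0.307, 0.002]
contact_force: [0.5, 0.5, 3.5]
opening: -0.0001
grip_force: 1.5
```

```bash
python3 s.py
```

```text
14.725 [ 0.4046203  -0.28072594  0.05515396] [-0.3  -0.19  0.31] [0.47066467 0.53583075 3.54390769]
```

{"fn": "send_rows", "kwargs": {
  "rows": [
    [0,[0,0,0.3],0],
    [0,[0,0,0.3],0],
    [0,[0,0,0],0],
    [0,[0,0,0],0]
  ]
}}

```text
t: 15.22
tool_pos: [0.4048, -0.2809, 0.0517]
tool_rot: [3.126, -0.307, 0.0]
contact_force: [-6.3, 6.2, 22.6]
opening: 0.0
grip_force: 11.0
```

```bash
python3 s.py
```

```text
15.225 [ 0.40479913 -0.28093268  0.05170281] [-0.33 -0.2  -0.03] [-6.34698349  6.20630503 22.552271  ]
```

The button has bottomed out: 22 N at z = 0.0517. I'll lift, move clear and verify.

{"fn": "send_rows", "kwargs": {
  "rows": [
    [0,[0,0,-2],0],
    [0,[0,0,-5],0],
    [0,[0,0,-5],0],
    [0,[0,0,-5],0],
    [0,[0,0,0],0],
    [0,[0,0,0],0],
    [0,[0,0,0],0]
  ]
}}

```text
t: 16.1
tool_pos: [0.4032, -0.2795, 0.2159]
tool_rot: [-3.124, 0.307, 0.005]
contact_force: [-0.7, -0.1, 0.2]
opening: -0.0
grip_force: 0.0
```

```bash
python3 s.py; python3 l.py; python3 - <<'E'
from h import *
a=grab('side')['frame'][110:290,200:400,::-1]; b=cv2.imread('pics/scene.png')[100:330,200:430]
cv2.imwrite('pics/i.png',np.hstack([cv2.resize(a,(440,396)),cv2.resize(b,(360,396))]))
E
```

```text
16.1 [ 0.40318814 -0.2794695   0.21587959] [-0.08 -0.06 16.39] [-0.67259265 -0.05142106  0.15176138]
[172  61  39  25 257] (np.float64(-100.58626078689291), array([ 0.47365074, -0.30805161,  0.077     ]), array([ 0.46971359, -0.32911752,  0.077     ]))
[241 160  16  15 187] (np.float64(-21.209370412813257), array([ 0.43024153, -0.35862565,  0.077     ]), array([ 0.44850344, -0.36571241,  0.077     ]))
[178 187  23  19 327] (np.float64(-33.700722711498386), array([ 0.40920937, -0.34628863,  0.077     ]), array([ 0.42423748, -0.35631141,  0.077     ]))
[103 191  25  20 368] (np.float64(-58.863757095430636), array([ 0.39758426, -0.322808  ,  0.077     ]), array([ 0.40653989, -0.33763271,  0.077     ]))
```

View pics/i.png

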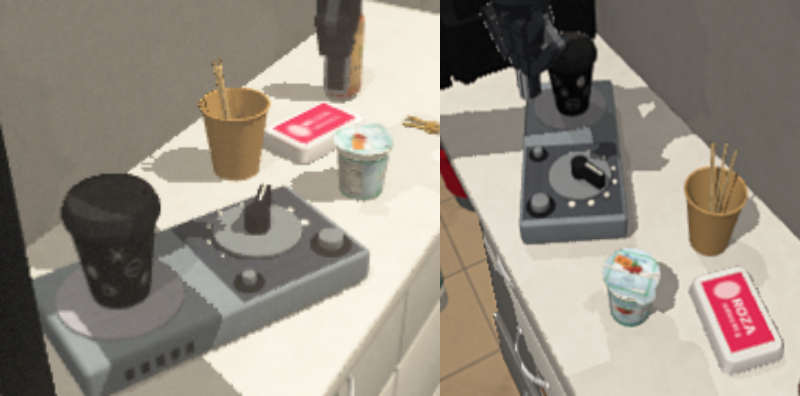

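The side view shows the lever at level 6 (258,210) and the start button back out (331,238). The cup, tub, stirrers and sweets pack are where they started.

```bash
python3 -c "
from station import ctrl
print(ctrl.finish_job())"
```

```text
the job is handed in; nothing more can be done
None
```

The job is handed in: the selector is at level 6 (measured within about 1°), the start button was pressed fully in and is back out, the small button was not touched, and the other things look unmoved in the last pictures; no verdict was shown.

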